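Pile two frame layers on a sprung press and hold them pressed with its keyed spindle

ROBOT

A 6-joint arm with a two-finger parallel gripper is mounted at the origin on the work surface. World frame = base frame: x ahead of the robot, y to its left, z up, the work surface at z = 0. Lengths are in mm, angles in rad, forces in N, time in s.
With the tool pointing down it reaches from about 300 to 875 mm from the base axis. Payload 6.4 kg.
Tool frame: the origin (TCP) lies between the finger pads; the fingertips stand 25 mm ahead of it and the grasp point (between the pads) lies 6 mm ahead of it; z points along the fingers, y is the line along which they close (so a half turn about z gives the same grasp; the last joint's range is limited). The gripper opens to 85 mm and grips with 20 to 120 N. Pads are 22 mm wide; open, the fingers measure 114 mm over their backs; the gripper's body (76 mm by 85 mm) begins 54 mm behind the grasp point. The pads swing forward as they close: fully open they stand 13 mm farther back than shut.
Start: joints at [-1.517, 0.181, 1.607, -0, 1.354, -0.206], TCP at [147.726, -555.714, 256.288] pointing down, gripper open.
Joint ranges: [-2.99, 2.99], [-0.89, 2.07], [0.3, 2.58], [-1.14, 4.28], [0, 2.63], [-3.12, 3.12]. Speed limits (rad/s): [2.57, 2.57, 3.01, 3.14, 3.14, 3.14].

INTERFACE

Orientations are given as a rotation vector (axis times angle).
In Python, from cell import env, cams gives the robot as it stands.
- The arm moves only by the tool arm_command, never from a script. Its argument "series" is text: rows parted by semicolons, each of 5 numbers parted by spaces: the opening, from -1 (shut) to 1 (fully open), then the shift along the tool's x, y, z in mm, then the turn about the tool's z in degrees. In form: claw x y z twist; .... A call has exactly 5 rows; each row is the pose to reach, as a shift and turn from the pose commanded when the call began, along the tool's axes at that moment; what a row does not reach only later rows make up. A row lasts 1/12 s, in which the tool goes at most 41.7 mm and 7.16 degrees, less where a joint would pass 70% of its speed; a pose out of reach is approached as far as the arm can. A call with a gripper value outside its range is refused whole. The fingers move at their own pace and stop on an object; the grip force is fixed at half the most. Time passes only in rows, so rows that repeat a pose let the fingers close, or fill a call up. It gives the time, the measured TCP pose, the force, the opening and the grip force at its end, in the units of the state.
- env.observe(): the state, without advancing time (a new reading comes with each control period).
- cams.grab_frame(name): name is "scene" or "top" or "wrist"; returns the picture (400x640x3 uint8, red, green, blue); there is no depth.
- cams.camera_params(name): a dict with "fx", "fy", "cx", "cy" (pixels), "origin" and "rotation" of the camera in the world. Camera axes: x right, y up, looking along -z (the intrinsics and any distortion apply to the point x, -y, -z); pixel columns grow to the right and rows downward; lengths in mm; the calibration is good to about 2 mm. A picture is of the moment at which its call begins: read the wrist's pose just before it. camera_params takes no time and is no camera call; for the wrist camera it gives the pose at the moment of the call.
- env.hand_in(): hands the job in; it is judged then, once.
Trained networks look in the newest picture that a camera, given by its name, has taken for a name from the list of things; names that differ only in an ending like _2 or _b are one class to them, and where a whole thing is asked for, a point or a joint stands for the part that bears it (a point fixed in the world has none). Each returns a list of dicts, best first, with "p" (0 to 1); they miss things now and then, are a little off and sometimes report something else, mostly with a low value. They report only what shows in the picture. A call takes as long as a camera call. They do not tell look-alikes from the thing itself.
- cams.cut_out(camera, thing): "region" (400x640 bool, what is visible of it) and "extent" ([left, top, right, bottom] in pixels, round what is visible of it).
The state is a dict: "time": time; "qpos": joint angles; "joint_vel": joint speeds; "effort": joint torques, N m; "tool_pos": TCP position; "eef_rot": TCP orientation; "contact_force": force on the tool from outside, world axes, zero at the start; "moment": the same for the moment, N m; "finger_gap": finger opening in mm; "finger_force": force on a finger pad.
Only numpy, scipy, OpenCV 4.12 (cv2) and the standard library are available. Lean on these libraries where they do the work, as an engineer would, in place of code of your own. Each camera call takes 0.05 s, during which the arm holds its last target. There are 200 camera calls.

TASK

Pile the two plywood frame layers squarely on the bed of the little press, inside the corner marks and edge on edge, and let go of them. Then take the spindle from its stand, push its shaft down through the frames into the hub, turning it until the key slips into the keyway, and keep pushing until its flange has pressed the sprung bed down about three quarters of its 10 mm travel. Finish still gripping the spindle and holding the bed pressed down, with everything else on the table left where it was.

Things in the scene. Friction and masses are not known exactly. Their poses are not given: they have to be found in the camera images.
- press: Fixed grey cast base, 170 (x) x 130 (y) x 44 mm high, on the table; origin at the centre of its underside, z up, x along its long side. It carries a sprung plywood bed and, in its middle, a fixed upright steel hub whose bore has the base's z axis as its axis.
- hub_mouth (a point): Centre of the hub's top face, 60 mm above the table, seen down the bed's hole; axes as the press. Boss 34 mm across, round bore 21.6 mm, open to the table, one keyway 8.6 mm wide to 15 mm from the axis all the way down. The keyway points along the press's +x, give or take an unknown 0.35 rad: look, or turn the spindle under light pressure. The key enters within 0.1 rad of it.
- bed_top (a point): Centre of the upper face of the plywood bed (150 x 110 x 14 mm, 38 mm round hole in the middle), on the hub's axis, 70 mm above the table at rest; axes as the press. Four small brass corner marks outline the place of the 100 x 60 mm frames, long side along x, centred on this point.
- bed (a joint): How far the sprung bed is pressed down, in m: 0 at rest (up), 0.010 at its stop. It starts to yield at a load of about 6.5 N, which the weight of frames and spindle alone does not reach, and adds 0.7 N per mm.
- frame_a: Plywood frame layer, lying flat on the table, 100 (x) x 60 (y) x 14 mm thick, rails 10 mm wide around an 80 x 40 mm window, 40 g; origin at the centre of its underside, z up. Can be gripped across its 60 mm width. Either frame may be the lower one.
- frame_b: The second frame layer, the same as frame_a.
- spindle: Upright press spindle, about 0.35 kg. Origin at the centre of the shaft's lower tip, z up. Steel shaft 20 mm thick, z = 0 to 75 mm, tapered to 14 mm at the tip; round flange, 56 mm across, z = 75 to 83 mm; handle above. It hangs by the flange in its stand, tip 5 mm above the table. The flange meets the upper of two piled frames (bed up) when the tip is 23 mm above the table.
- spindle_key (a point): Lower end of the spindle's key, at x = 12, z = 16 mm of the spindle's frame, same axes: a bar 6 mm wide on the shaft's +x side from z = 16 to 40 mm, reaching 14.2 mm from the axis. A small pip on the flange's rim shows its side from above. When the key stands on the hub's face the tip is 44 mm above the table.
- spindle_grip (a point): Middle of the spindle's wooden handle, on the axis at z = 113 mm (30 mm above the flange's top), same axes. The handle runs from z = 83 to 133 mm, 44 mm long along x, 22 mm thick along y: grip it across y.
- stand: Fixed dark wooden tube, 60 mm outside and 42 mm inside diameter, 80 mm high, that holds the spindle; origin at the centre of its underside.
- tape: Bystander: roll of paper tape lying flat, 64 mm across, 22 mm high.
- ink: Bystander: ink jar, 44 mm across, 75 mm high.
- eraser: Bystander: eraser, 45 x 25 x 14 mm.
- mug: Bystander: white mug, 80 mm across, 95 mm high.
- brush: Bystander: paint brush lying flat.
- charcoal_box: Bystander: clear open box with compartments, 120 x 180 x 35 mm; origin at the centre of its underside.
- weight: Bystander: brass weight, 48 mm across, 50 mm high.
Not all that is in view belongs to the job. Of the things that look like the spindle, take the one that is farthest from the robot's base at the start.

How it is judged:
By the outcome, as a careful person would: the job done as asked, in the order asked, and still so for the second after the job is handed in, while the arm keeps its last pose, push and grip.
It also fails if it takes over 72 s, if anything falls off the work surface, if the arm or the gripper's body presses on something with over 40 N, if the wrist force passes 120 N, or if a joint passes its speed limit or range.

## Working session

There is one attempt and no reset: what is moved stays moved. The work goes in short steps, Python scripts to look and compute and a tool call to move; the robot and the scene stay as the last step left them, time stands still between calls to the robot, and variables do not carry over. Pictures are saved under pics/ and viewed, at most 10 in all, crops included, and the job is handed in when it is done.

Besides the shell and the picture viewer there is one more tool, called after "Call:" as name(argument=value, ...), one argument or row to a line, values as JSON. arm_command: Moves the arm, as the interface text tells. Its arguments: {"type":"object","properties":{"series":{"type":"string"}},"required":["series"]}

```bash
mkdir -p pics; ls
python3 - <<'E'
from cell import env,cams
import cv2,numpy as np
s=env.observe();print({k:np.round(v,3).tolist() for k,v in s.items()})
for n in ("scene","top"):
    cv2.imwrite(f"pics/{n}0.png",cams.grab_frame(n)[:,:,::-1])
    p=cams.camera_params(n);print(n,p)
    for t in ("press","frame_a","spindle","stand"):
        for d in cams.cut_out(n,t):
            r=np.argwhere(d["region"]);print(t,round(d["p"],2),np.round(d["extent"]),r.mean(0)[::-1].round(1),len(r))
E
```

```text
pics
{'time': 0.0, 'qpos': [-1.517, 0.182, 1.608, 0.0, 1.354, -0.206], 'joint_vel': [0.0, 0.001, 0.0, -0.001, -0.001, -0.001], 'effort': [-0.001, -44.488, -35.133, -0.0, 0.009, 0.0], 'tool_pos': [147.689, -555.176, 255.38], 'eef_rot': [-3.113, -0.407, -0.0], 'contact_force': [-0.196, -0.496, -0.262], 'moment': [-0.021, -0.023, -0.051], 'finger_force': 0.0, 'finger_gap': 85.398}
scene {'fx': 461.6304107194216, 'fy': 461.6304107194216, 'cx': 325.39279151247047, 'cy': 192.71601247898894, 'origin': array([1362.29549826,  241.38037405,  870.13131544]), 'rotation': array([0.6092871 , 0.7537922 , 1.68226801])}
press 0.79 [255. 187. 328. 259.] [291.9 221.7] 3448
press 0.75 [300. 273. 321. 309.] [308.6 289.5] 609
press 0.44 [253. 168. 268. 181.] [261.1 173.4] 84
frame_a 0.6 [186. 202. 228. 235.] [205.6 216.3] 552
frame_a 0.6 [391. 242. 422. 283.] [405.1 261.5] 588
spindle 0.84 [407. 149. 428. 186.] [417.8 160.6] 419
spindle 0.73 [412. 167. 431. 196.] [421.6 182.5] 463
spindle 0.57 [298. 274. 319. 305.] [308.6 289.4] 622
spindle 0.55 [445. 133. 463. 170.] [453.8 147.8] 444
stand 0.9 [403. 191. 429. 217.] [417.4 204.9] 495
stand 0.74 [454. 208. 499. 264.] [476.7 239.9] 869
top {'fx': 385.8301067127635, 'fy': 385.8301067127635, 'cx': 318.9584855030843, 'cy': 200.96950549007448, 'origin': array([ 399.03132743,   63.98767449, 1022.62776661]), 'rotation': array([ 0.0675452 , -0.1061049 , -1.57253892])}
press 0.7 [312. 144. 378. 225.] [344.5 182.7] 3143
frame_a 0.88 [414. 156. 449. 199.] [432.6 178.2] 451
frame_a 0.7 [221. 148. 244. 186.] [232.3 165.7] 522
spindle 0.86 [215. 268. 237. 290.] [224.4 279.8] 453
spindle 0.86 [164. 313. 196. 337.] [182.4 324.4] 533
spindle 0.73 [205. 224. 230. 249.] [217.8 237.6] 472
stand 0.43 [221. 228. 239. 250.] [231.8 237.9] 164
```

Run:
```python
import cv2
for n in ("scene","top"):
    a=cv2.imread(f"pics/{n}0.png");cv2.imwrite(f"pics/{n}0b.png",cv2.resize(a,(800,500),interpolation=cv2.INTER_CUBIC))
```

```text
(no output)
```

View pics/scene0b.png

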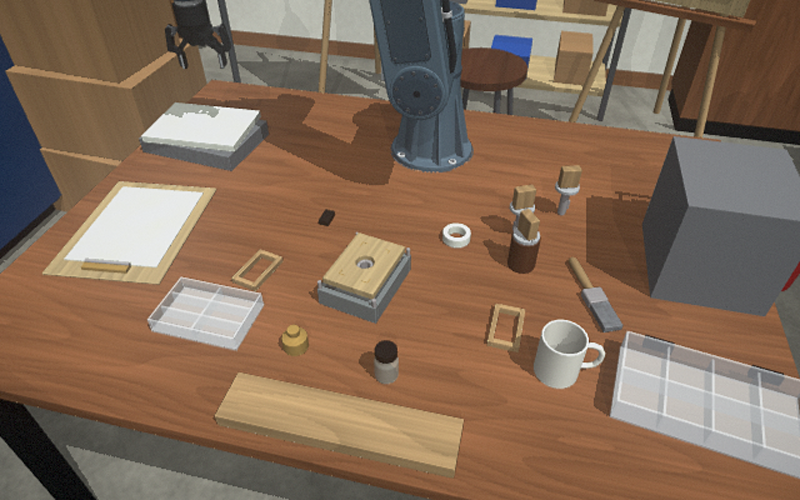

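View pics/top0b.png

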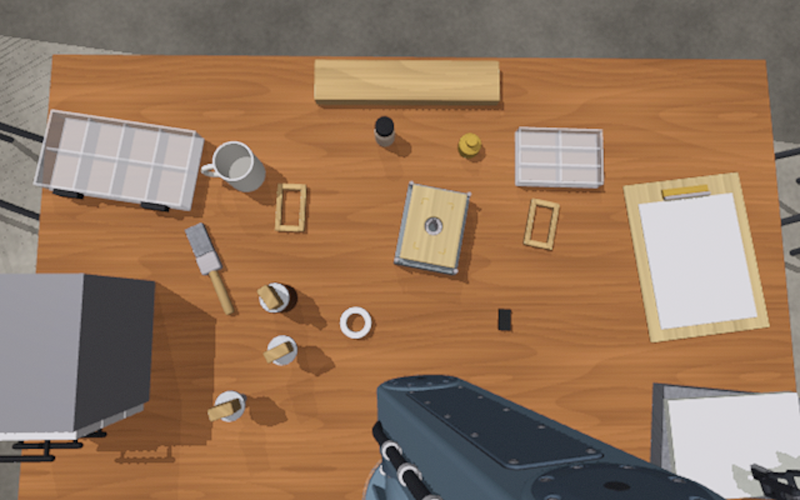

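Scene: press centre at top (345,182). Frames are at top (232,166) and (433,178). Three spindle look-alikes: (218,238), in the dark stand; (224,280); and (182,324). I'll compute their distances from the base.

```bash
cat > h.py <<'E'
from cell import env,cams
import cv2,numpy as np
from scipy.spatial.transform import Rotation as R
def ray(p,uv):
    uv=np.atleast_2d(uv).astype(float)
    d=np.c_[(uv[:,0]-p["cx"])/p["fx"],-(uv[:,1]-p["cy"])/p["fy"],-np.ones(len(uv))]
    return d@R.from_rotvec(p["rotation"]).as_matrix().T
def world(p,uv,z):
    d=ray(p,uv);o=np.array(p["origin"]);return o+d*((z-o[2])/d[:,2])[:,None]
def proj(p,X):
    c=(np.atleast_2d(X)-p["origin"])@R.from_rotvec(p["rotation"]).as_matrix()
    return np.c_[p["cx"]+p["fx"]*c[:,0]/-c[:,2],p["cy"]-p["fy"]*c[:,1]/-c[:,2]]
def rect(p,mask,z):
    """centre, long, short, angle of long side (in -90..90) of mask at height z"""
    u=np.argwhere(mask)[:,::-1]
    w=world(p,u,z)[:,:2].astype(np.float32)
    r=cv2.boxPoints(cv2.minAreaRect(w));e=r[1]-r[0];f=r[2]-r[1]
    a,b=np.linalg.norm(e),np.linalg.norm(f);l=e if a>b else f
    t=np.degrees(np.arctan2(l[1],l[0]));t=(t+90)%180-90
    return r.mean(0).round(1),round(max(a,b),1),round(min(a,b),1),round(t,2)
def tri(p1,u1,p2,u2):
    a,b=ray(p1,u1)[0],ray(p2,u2)[0];o1,o2=np.array(p1["origin"]),np.array(p2["origin"])
    s=np.linalg.lstsq(np.c_[a,-b],o2-o1,rcond=None)[0];return (o1+a*s[0]+o2+b*s[1])/2
def state():
    s=env.observe();M=R.from_rotvec(s["eef_rot"]).as_matrix()
    return s["time"],np.round(s["tool_pos"],1),M.round(3).tolist(),np.round(s["contact_force"],1),round(s["finger_gap"],1)
E
python3 - <<'E'
from h import *
print(state())
cams.grab_frame("top");p=cams.camera_params("top")
for t,z in (("frame_a",14),("press",70)):
    for d in cams.cut_out("top",t): print(t,d["p"],rect(p,d["region"],z))
for d in cams.cut_out("top","spindle"):
    u=np.argwhere(d["region"]).mean(0)[::-1];w=world(p,u,120)[0];print("sp",u.round(),w.round(),np.hypot(*w[:2]).round(),rect(p,d["region"],130))
q=cams.camera_params("scene")
for a,b in (((217.8,237.6),(421.6,182.5)),((224.4,279.8),(417.8,160.6)),((182.4,324.4),(453.8,147.8))): print(tri(p,a,q,b).round())
E
```

```text
(0.5, array([ 147.7, -555.7,  256.2]), [[0.966, 0.257, -0.0], [0.257, -0.966, 0.0], [-0.0, -0.0, -1.0]], array([ 0.1, -0.7, -0.3]), 85.6)
frame_a 0.62 (array([606. , 268.7], dtype=float32), np.float32(99.4), np.float32(63.3), np.float32(0.07))
frame_a 0.61 (array([ 571.9, -262.8], dtype=float32), np.float32(98.3), np.float32(63.0), np.float32(-12.29))
press 0.76 (array([552.1, -24.9], dtype=float32), np.float32(171.0), np.float32(127.7), np.float32(-11.16))
sp [182. 324.] [220. 352. 120.] 415.0 (array([219.7, 348.2], dtype=float32), np.float32(67.0), np.float32(49.3), np.float32(-37.29))
sp [218. 237.] [416. 276. 120.] 499.0 (array([416.3, 272.3], dtype=float32), np.float32(52.4), np.float32(50.6), np.float32(-77.25))
sp [224. 280.] [319. 259. 120.] 411.0 (array([318.6, 256.4], dtype=float32), np.float32(54.3), np.float32(50.6), np.float32(-26.45))
[415. 281. 104.]
[316. 264.  99.]
[213. 362.  87.]
```

Run:
```python
import cv2
a=cv2.imread("pics/top0.png")[215:345,155:265];b=cv2.imread("pics/scene0.png")[125:225,395:475]
a=cv2.resize(a,(508,600),interpolation=cv2.INTER_CUBIC);b=cv2.resize(b,(290,362));import numpy as np
c=np.zeros((600,800,3),np.uint8);c[:,:508]=a;c[:362,509:799]=b;cv2.imwrite("pics/sp.png",c)
```

```text
(no output)
```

View pics/sp.png

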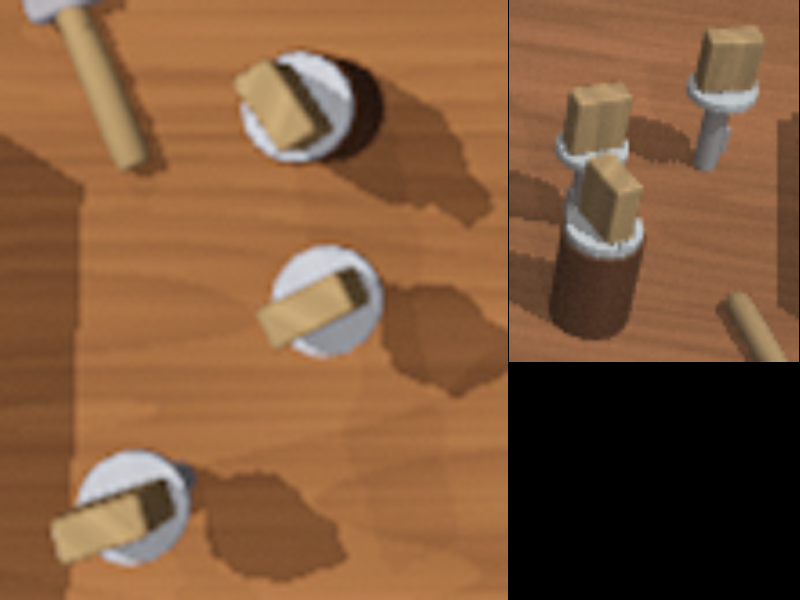

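The spindle I want is the one in the dark stand (top px (218,238), about (416,278) mm, 499 mm from the base). The other two, at (224,280) and (182,324), are nearer at 411 and 415 mm. Next I go to frame_b.

Call:
arm_command(
  series="1 38 -14 0 0;1 76 -28 0 0;1 114 -42 0 0;1 152 -56 0 0;1 190 -68 0 0",
)

```text
time: 1.12
tool_pos: [315.0, -439.8, 256.5]
eef_rot: [3.115, 0.406, 0.0]
contact_force: [0.6, -1.0, 0.1]
finger_gap: 85.6
finger_force: 0.0
```

Call:
arm_command(
  series="1 38 -14 0 0;1 76 -28 0 0;1 114 -42 0 0;1 152 -56 0 0;1 190 -68 0 0",
)

```text
time: 1.53
tool_pos: [481.5, -325.0, 256.5]
eef_rot: [3.115, 0.407, 0.0]
contact_force: [1.1, -0.4, 0.9]
finger_gap: 85.7
finger_force: 0.0
```

Call:
arm_command(
  series="1 35 -13 20 7;1 70 -26 40 14;1 105 -38 60 21;1 105 -38 60 27;1 105 -38 60 27",
)

```text
time: 1.95
tool_pos: [572.3, -260.5, 193.8]
eef_rot: [-3.122, 0.331, 0.005]
contact_force: [0.3, 0.2, -0.4]
finger_gap: 85.6
finger_force: 0.0
```

Run:
```python
from h import *
print(state())
p=cams.camera_params("wrist");im=cams.grab_frame("wrist");cv2.imwrite("pics/w1.png",im[:,:,::-1]);print(p)
for d in cams.cut_out("wrist","frame_a"): print(d["p"],d["extent"],rect(p,d["region"],14))
```

```text
(1.95, array([ 572.3, -260.5,  193.8]), [[0.978, -0.21, -0.003], [-0.21, -0.978, 0.002], [-0.004, -0.002, -1.0]], array([ 0.3,  0.2, -0.4]), 85.6)
{'fx': 310.108787861158, 'fy': 310.108787861158, 'cx': 317.05535265701513, 'cy': 196.4110236513721, 'origin': array([ 637.28548471, -274.15893699,  311.85663444]), 'rotation': array([-0.19078735,  0.23865094, -1.77007652])}
0.95 [292.6, 134.2, 360.2, 232.5] (array([ 569. , -266.1], dtype=float32), np.float32(101.8), np.float32(61.8), np.float32(-12.07))
0.61 [220.8, 0.0, 457.2, 107.9] (array([ 695.6, -307.7], dtype=float32), np.float32(193.6), np.float32(89.9), np.float32(88.0))
```

View pics/w1.png

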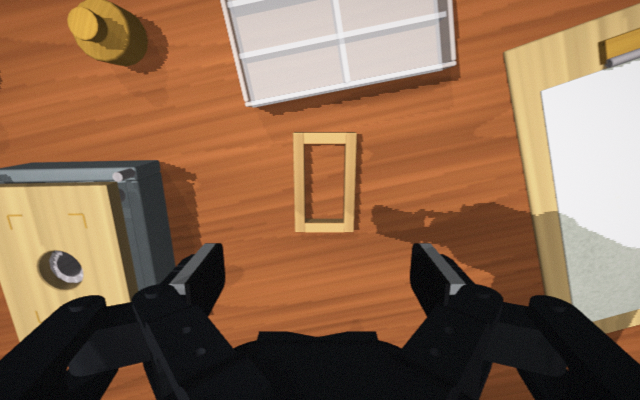

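The wrist view shows frame_b at px (326,182), with the fingers straddling it. The press bed is at left with its corner marks and hub at (66,265). Descending to grip.

Call:
arm_command(
  series="1 -2 5 35 0;1 -2 5 70 0;1 -2 5 105 0;1 -2 5 140 0;1 -2 5 155 0",
)

```text
time: 2.47
tool_pos: [565.9, -267.7, 37.9]
eef_rot: [-3.122, 0.33, 0.006]
contact_force: [-0.2, 0.3, -1.0]
finger_gap: 85.5
finger_force: 0.0
```

Call:
arm_command(
  series="1 0 0 7 0;1 0 0 14 0;0.4 0 0 14 0;0.2 0 0 14 0;0 0 0 14 0",
)

```text
time: 2.88
tool_pos: [570.3, -268.9, 30.2]
eef_rot: [3.122, -0.331, 0.006]
contact_force: [0.6, 1.2, 0.4]
finger_gap: 57.4
finger_force: 63.8
```

Call:
arm_command(
  series="-1 0 0 0 0;-1 0 0 0 0;-1 0 0 0 0;-1 0 0 0 0;-1 0 0 0 0",
)

```text
time: 3.3
tool_pos: [570.3, -268.8, 30.0]
eef_rot: [3.122, -0.331, 0.006]
contact_force: [-0.8, -0.9, 7.8]
finger_gap: 57.7
finger_force: 64.6
```

Call:
arm_command(
  series="-1 0 0 -20 0;-1 0 0 -60 0;-1 0 0 -100 0;-1 0 0 -140 0;-1 0 0 -140 0",
)

```text
time: 3.72
tool_pos: [573.3, -270.4, 178.2]
eef_rot: [3.116, -0.329, 0.023]
contact_force: [1.8, -0.5, 1.4]
finger_gap: 57.6
finger_force: 64.2
```

Run:
```python
from h import *
print(state())
p=cams.camera_params("wrist");im=cams.grab_frame("wrist");cv2.imwrite("pics/w2.png",im[:,:,::-1])
s=env.observe();M=R.from_rotvec(s["eef_rot"]).as_matrix()
print((M.T@(p["origin"]-s["tool_pos"])).round(1))
for t in("frame_a","press","bed","bed_top","hub_mouth"):
  for d in cams.cut_out("wrist",t): print(t,d["p"],d["extent"],rect(p,d["region"],170 if t[0]=='f' else 70))
```

```text
(3.7167, array([ 573.3, -270.4,  178.2]), [[0.978, -0.209, 0.013], [-0.209, -0.978, -0.01], [0.015, 0.007, -1.0]], array([ 1.8, -0.5,  1.4]), 57.6)
[ 6.710e+01 -1.000e-01 -1.222e+02]
frame_a 0.69 [250.5, 151.2, 390.2, 335.5] (array([ 580.3, -271.7], dtype=float32), np.float32(88.1), np.float32(56.8), np.float32(-12.25))
press 0.66 [0.6, 170.1, 157.9, 368.0] (array([553.7, -69.7], dtype=float32), np.float32(201.4), np.float32(121.5), np.float32(-26.06))
bed 0.97 [0.0, 191.7, 122.9, 367.3] (array([553.6, -39.9], dtype=float32), np.float32(155.9), np.float32(108.1), np.float32(-12.23))
bed_top 0.8 [1.6, 188.2, 124.0, 369.5] (array([554.2, -39.2], dtype=float32), np.float32(153.4), np.float32(109.2), np.float32(-11.15))
bed_top 0.31 [248.5, 154.5, 388.5, 335.1] (array([ 536.7, -263.2], dtype=float32), np.float32(156.2), np.float32(101.4), np.float32(-12.16))
hub_mouth 0.41 [199.5, 0.0, 446.9, 110.6] (array([ 684.4, -302.4], dtype=float32), np.float32(157.3), np.float32(74.4), np.float32(87.82))
```

View pics/w2.png

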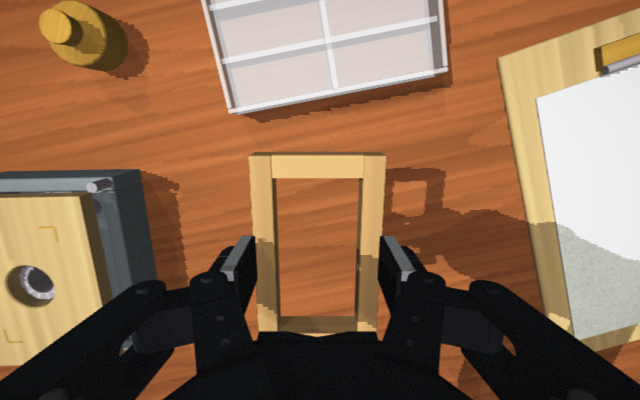

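Call:
arm_command(
  series="-1 0 0 0 0;-1 0 0 0 0;-1 0 0 0 0;-1 0 0 0 0;-1 0 0 0 0",
)

```text
time: 4.43
tool_pos: [568.7, -267.4, 167.0]
eef_rot: [-3.124, 0.331, 0.001]
contact_force: [-0.7, -0.2, -0.5]
finger_gap: 57.4
finger_force: 64.2
```

```bash
cat >> h.py <<'E'
def toolcam():
    p=dict(cams.camera_params("wrist"));s=env.observe();M=R.from_rotvec(s["eef_rot"])
    p["origin"]=M.inv().apply(p["origin"]-np.array(s["tool_pos"]));p["rotation"]=(M.inv()*R.from_rotvec(p["rotation"])).as_rotvec();return p
E
python3 - <<'E'
from h import *
print(state());p=toolcam();print(p["origin"].round(1),p["rotation"].round(3))
im=cams.grab_frame("wrist")
d=cams.cut_out("wrist","frame_a")[0];m=d["region"]
u=np.argwhere(m)
for r in (158,165,172):
    x=u[u[:,0]==r][:,1];print(r,x.min(),x.max())
top=[u[u[:,1]==c][:,0].min() for c in (255,270,300,330,360,375,382)];print(top)
for z in (-10,-5,0,5,10,15): 
    w=world(p,[(250,153),(386,153)],z);print(z,w.round(1).tolist())
w=cams.camera_params("wrist")
for d in cams.cut_out("wrist","bed")[:1]: print(rect(w,d["region"],70))
E
```

```text
(4.4333, array([ 568.7, -267.4,  167. ]), [[0.978, -0.21, -0.0], [-0.21, -0.978, 0.0], [-0.0, -0.0, -1.0]], array([-0.7, -0.2, -0.5]), 57.4)
[  66.    -0.4 -118.3] [2.081 2.081 0.275]
158 249 387
165 249 386
172 250 385
[np.int64(153), np.int64(152), np.int64(153), np.int64(152), np.int64(152), np.int64(152), np.int64(153)]
-10 [[52.5, -23.8, -10.0], [52.5, 23.6, -10.0]]
-5 [[51.8, -24.8, -5.0], [51.8, 24.7, -5.0]]
0 [[51.2, -25.9, 0.0], [51.2, 25.8, 0.0]]
5 [[50.6, -27.0, 5.0], [50.6, 27.0, 5.0]]
10 [[50.0, -28.1, 10.0], [50.0, 28.1, 10.0]]
15 [[49.3, -29.2, 15.0], [49.3, 29.2, 15.0]]
(array([547.6, -52.4], dtype=float32), np.float32(173.8), np.float32(81.8), np.float32(-27.01))
```

Frame_b is held centred (far edge row 153, cols 250–386, so about –1 mm off in x). Moving to view the press bed beside it.

Call:
arm_command(
  series="-1 -25 -25 -16 0;-1 -52 -50 -32 0;-1 -80 -75 -48 0;-1 -107 -100 -65 0;-1 -107 -100 -65 0",
)

```text
time: 5.0
tool_pos: [483.4, -143.2, 235.3]
eef_rot: [-3.124, 0.327, -0.004]
contact_force: [1.8, 0.1, -0.8]
finger_gap: 57.3
finger_force: 64.2
```

Call:
arm_command(
  series="-1 0 0 0 0;-1 0 0 0 0;-1 0 0 0 0;-1 0 0 0 0;-1 0 0 0 0",
)

```text
time: 5.42
tool_pos: [485.2, -147.8, 231.4]
eef_rot: [-3.123, 0.333, 0.002]
contact_force: [0.1, -0.4, -0.7]
finger_gap: 57.4
finger_force: 64.2
```

Run:
```python
from h import *
print(state());p=cams.camera_params("wrist")
im=cams.grab_frame("wrist");
cv2.imwrite("pics/w3.png",cv2.resize(im[:,:320,::-1],(640,800))[:600])
np.save("w3.npy",im);import pickle;pickle.dump(p,open("w3.pkl","wb"))
for t in ("bed","hub_mouth","press"):
  for d in cams.cut_out("wrist",t)[:2]: print(t,d["p"],d["extent"],rect(p,d["region"],70))
```

```text
(5.4167, array([ 485.2, -147.8,  231.4]), [[0.978, -0.211, -0.001], [-0.211, -0.978, 0.001], [-0.001, -0.0, -1.0]], array([ 0.1, -0.4, -0.7]), 57.4)
bed 0.87 [89.8, 43.7, 242.3, 221.7] (array([554.2, -30.5], dtype=float32), np.float32(151.7), np.float32(115.8), np.float32(-11.55))
hub_mouth 0.78 [85.7, 38.7, 258.2, 226.3] (array([552.8, -38.1], dtype=float32), np.float32(163.7), np.float32(137.8), np.float32(-11.06))
press 0.78 [87.5, 37.2, 259.4, 227.2] (array([553.2, -38.3], dtype=float32), np.float32(162.8), np.float32(136.7), np.float32(-11.07))
```

View pics/w3.png

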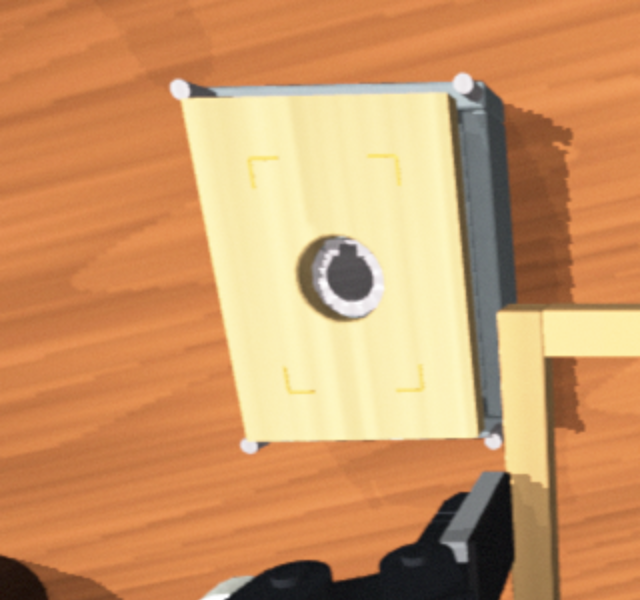

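Display is 2x. Corner marks are at (248,158), (398,155), (423,390) and (290,392). The hub bore is at about (349,274) with its keyway pointing up at (349,243).

Run:
```python
from h import *
import pickle;p=pickle.load(open("w3.pkl","rb"))
m=world(p,np.array([(248,158),(398,155),(423,390),(290,392)])/2.,70)[:,:2]
b=world(p,np.array([(182,98),(448,94),(478,438),(246,441)])/2.,70)[:,:2]
for q in (m,b):
    print(q.round(1).tolist(),q.mean(0).round(1))
    l=(q[0]+q[1]-q[2]-q[3])/2;s=(q[0]+q[3]-q[1]-q[2])/2
    print(np.linalg.norm(l),np.linalg.norm(s),np.degrees(np.arctan2(l[1],l[0])),np.degrees(np.arctan2(s[1],s[0]))-90)
h=world(p,np.array([(349,274),(349,243)])/2.,60)[:,:2];print(h.round(1),np.degrees(np.arctan2(*(h[1]-h[0])[::-1])))
im=np.load("w3.npy")
c=im[105:170,145:200,::-1];cv2.imwrite("pics/hub.png",cv2.resize(c,(500,591),interpolation=cv2.INTER_CUBIC))
```

```text
[[611.1, -7.2], [598.8, -69.7], [497.9, -49.4], [510.1, 11.6]] [554.5 -28.7]
102.81201525577237 62.944534498524916 -10.960052707723221 -11.17658947488897
[[638.8, 10.9], [617.1, -97.2], [469.7, -68.0], [491.6, 40.7]] [554.3 -28.4]
150.2418767302578 110.51962978784613 -11.322051205581511 -11.373933690822952
[[556.2 -28.6]
 [569.4 -33.1]] -19.018162678545217
```

View pics/hub.png

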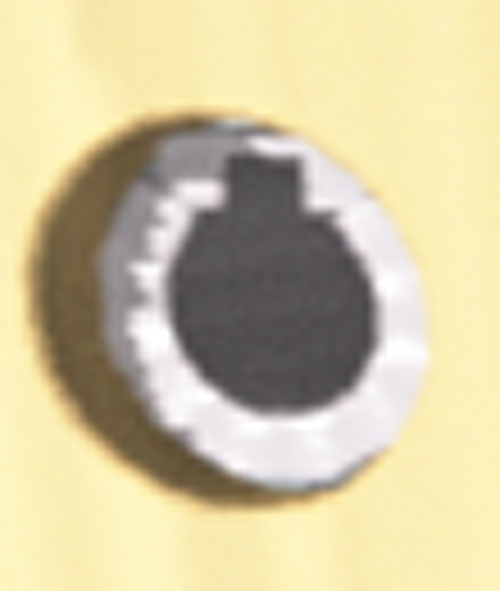

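Call:
arm_command(
  series="-1 10 -30 20 -1;-1 20 -60 40 -1;-1 30 -90 60 -1;-1 40 -120 70 -1;-1 43.5 -131 80 -0.9",
)

```text
time: 6.03
tool_pos: [556.0, -25.2, 151.0]
eef_rot: [-3.126, 0.304, 0.001]
contact_force: [-0.3, -0.3, 0.1]
finger_gap: 57.5
finger_force: 64.2
```

Call:
arm_command(
  series="-1 0 0 10 0;-1 0 0 20 0;-1 0 0 30 0;-1 0 0 30 0;-1 0 0 30 0",
)

```text
time: 6.45
tool_pos: [554.4, -29.3, 121.8]
eef_rot: [-3.126, 0.309, 0.002]
contact_force: [-0.4, 0.8, 0.2]
finger_gap: 57.8
finger_force: 64.2
```

Call:
arm_command(
  series="-1 0 0 0 0;-1 0 0 0 0;-1 0 0 0 0;-1 0 0 0 0;-1 0 0 0 0",
)

```text
time: 6.87
tool_pos: [555.4, -28.4, 122.7]
eef_rot: [3.126, -0.307, 0.001]
contact_force: [0.9, -0.3, -0.7]
finger_gap: 57.8
finger_force: 64.2
```

Run:
```python
from h import *
print(state());p=cams.camera_params("wrist")
im=cams.grab_frame("wrist");cv2.imwrite("pics/w4.png",im[:,:,::-1])
import pickle;q=pickle.load(open("w3.pkl","rb"))
h=world(q,[(175.25,138.55),(174.2,122.05)],60)[:,:2];print(h.round(1),np.degrees(np.arctan2(*(h[1]-h[0])[::-1])))
```

```text
(6.8667, array([555.4, -28.4, 122.7]), [[0.981, -0.195, 0.001], [-0.195, -0.981, -0.0], [0.001, 0.0, -1.0]], array([ 0.9, -0.3, -0.7]), 57.8)
[[554.7 -28.8]
 [569.  -32.7]] -15.314286571672081
```

View pics/w4.png

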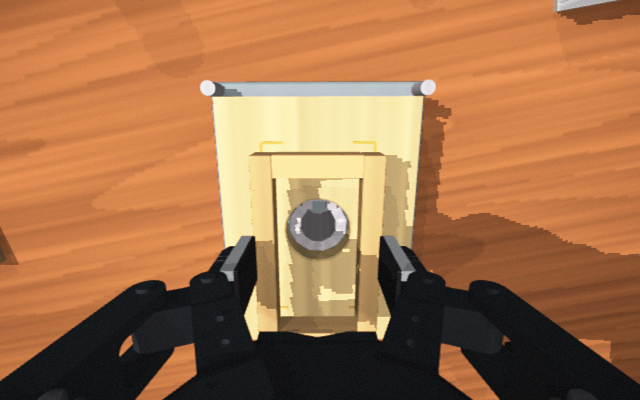

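The held frame (cols 250–386) is centred between the marks (cols 260–377) over the hub at (318,225). Lowering and releasing.

Call:
arm_command(
  series="-1 0 0 8 0;-1 0 0 14 0;-1 0 0 18 0;-1 0 0 21 0;-1 0 0 22 0",
)

```text
time: 7.33
tool_pos: [554.6, -28.1, 99.7]
eef_rot: [-3.126, 0.307, 0.003]
contact_force: [-3.3, 1.2, 6.4]
finger_gap: 57.6
finger_force: 65.0
```

Call:
arm_command(
  series="-1 0 0 1 0;-1 0 0 1 0;-1 0 0 1 0;-1 0 0 1 0;-1 0 0 1 0",
)

```text
time: 7.75
tool_pos: [555.1, -28.2, 99.9]
eef_rot: [3.126, -0.306, -0.0]
contact_force: [-2.8, -0.0, 6.0]
finger_gap: 57.3
finger_force: 64.9
```

Call:
arm_command(
  series="0.5 0 0 0 0;0.6 0 0 0 0;0.7 0 0 0 0;0.7 0 0 -2 0;0.7 0 0 -6 0",
)

```text
time: 8.17
tool_pos: [554.7, -28.2, 104.9]
eef_rot: [-3.126, 0.307, 0.002]
contact_force: [0.5, -0.2, 0.2]
finger_gap: 72.6
finger_force: 0.0
```

Call:
arm_command(
  series="0.7 0 0 -20 0;0.8 0 0 -50 0;1 0 0 -90 0;1 0 0 -110 0;1 0 0 -110 0",
)

```text
time: 8.58
tool_pos: [558.4, -29.0, 221.8]
eef_rot: [3.125, -0.306, 0.016]
contact_force: [0.4, -1.0, 0.6]
finger_gap: 85.4
finger_force: 0.0
```

Call:
arm_command(
  series="1 -20 0 0 0;1 -40 0 0 0;1 -50 0 0 0;1 -50 0 0 0;1 -50 0 0 0",
)

```text
time: 9.0
tool_pos: [506.2, -18.5, 215.3]
eef_rot: [3.126, -0.307, 0.001]
contact_force: [-0.2, -0.3, -0.2]
finger_gap: 85.2
finger_force: 0.0
```

Run:
```python
from h import *
print(state());p=cams.camera_params("wrist")
im=cams.grab_frame("wrist");cv2.imwrite("pics/w5.png",cv2.resize(im[50:250,200:440,::-1],(720,600),interpolation=cv2.INTER_CUBIC))
for d in cams.cut_out("wrist","frame_a")[:2]: print(d["p"],d["extent"],rect(p,d["region"],84))
import pickle;pickle.dump(p,open("w5.pkl","wb"))
```

```text
(9.0, array([506.2, -18.5, 215.3]), [[0.981, -0.195, 0.001], [-0.195, -0.981, -0.0], [0.001, 0.0, -1.0]], array([-0.2, -0.3, -0.2]), 85.2)
0.85 [0.0, 81.4, 77.7, 191.9] (array([596.5, 199.2], dtype=float32), np.float32(78.8), np.float32(56.4), np.float32(-1.4))
0.8 [280.2, 71.7, 360.2, 197.7] (array([553.4, -27.9], dtype=float32), np.float32(99.5), np.float32(60.1), np.float32(-11.21))
```

View pics/w5.png

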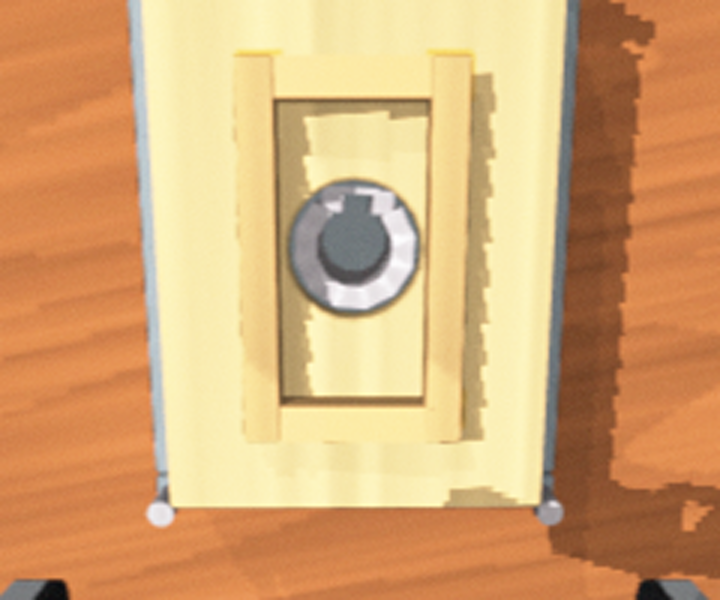

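Frame_b lies inside the marks (frame at crop (240–470, 55–440), hub centred in the window, keyway at (357,207)). On to frame_a.

Call:
arm_command(
  series="1 6 -40 0 0;1 12 -80 0 0;1 18 -120 0 0;1 22 -160 0 0;1 27 -200 0 0",
)

```text
time: 9.52
tool_pos: [572.7, 174.3, 215.1]
eef_rot: [-3.126, 0.308, -0.001]
contact_force: [0.3, -2.5, 0.0]
finger_gap: 85.7
finger_force: 0.0
```

Call:
arm_command(
  series="1 5 -35 5 -6;1 10 -70 10 -11;1 15 -101 15 -11;1 15 -101 15 -11;1 15 -101 15 -11",
)

```text
time: 9.93
tool_pos: [606.1, 270.2, 198.7]
eef_rot: [3.141, -0.002, -0.002]
contact_force: [-0.8, -1.1, 0.2]
finger_gap: 85.2
finger_force: 0.0
```

Call:
arm_command(
  series="1 0 0 0 0;1 0 0 0 0;1 0 0 0 0;1 0 0 0 0;1 0 0 0 0",
)

```text
time: 10.35
tool_pos: [606.1, 267.7, 200.8]
eef_rot: [-3.141, 0.008, -0.001]
contact_force: [0.1, 0.3, -0.4]
finger_gap: 85.3
finger_force: 0.0
```

Run:
```python
from h import *
print(state());p=cams.camera_params("wrist")
im=cams.grab_frame("wrist");cv2.imwrite("pics/w6.png",im[:,:,::-1])
for d in cams.cut_out("wrist","frame_a")[:2]: print(d["p"],d["extent"],rect(p,d["region"],14))
for z in (0,95):
  for d in cams.cut_out("wrist","mug")[:1]: print("mug",d["p"],d["extent"],rect(p,d["region"],z))
cams.grab_frame("top");t=cams.camera_params("top")
for d in cams.cut_out("top","mug")[:1]: print("mug",d["extent"],rect(t,d["region"],95))
for d in cams.cut_out("top","frame_a"): print(d["p"],rect(t,d["region"],14))
```

```text
(10.35, array([606.1, 267.7, 200.8]), [[1.0, -0.005, 0.001], [-0.005, -1.0, 0.0], [0.001, -0.0, -1.0]], array([ 0.1,  0.3, -0.4]), 85.3)
0.81 [603.1, 222.7, 640.0, 310.9] (array([504.4, -62.1], dtype=float32), np.float32(109.2), np.float32(38.8), np.float32(14.81))
0.79 [288.8, 128.4, 349.5, 231.7] (array([604.6, 268.5], dtype=float32), np.float32(100.9), np.float32(59.9), np.float32(-2.03))
mug 0.67 [97.2, 40.6, 257.6, 154.4] (array([679.8, 399.3], dtype=float32), np.float32(132.8), np.float32(117.0), np.float32(55.57))
mug 0.67 [97.2, 40.6, 257.6, 154.4] (array([677.5, 360.2], dtype=float32), np.float32(93.3), np.float32(82.1), np.float32(55.57))
mug [160.0, 131.8, 169.7, 139.2] (array([663.5, 418.6], dtype=float32), np.float32(17.9), np.float32(14.5), np.float32(2.18))
0.92 (array([568.4, -33.1], dtype=float32), np.float32(110.5), np.float32(65.8), np.float32(-10.94))
0.55 (array([567.6, -33.1], dtype=float32), np.float32(163.4), np.float32(117.1), np.float32(-11.28))
0.49 (array([598.3, 246.5], dtype=float32), np.float32(101.9), np.float32(35.3), np.float32(-20.42))
```

Call:
arm_command(
  series="1 -1.5 -1 35 1;1 -1.5 -1 70 1;1 -1.5 -1 105 1;1 -1.5 -1 140 1;1 -1.5 -1 155 1",
)

```text
time: 11.12
tool_pos: [601.1, 268.7, 40.0]
eef_rot: [3.14, -0.033, -0.011]
contact_force: [-1.0, 1.0, -0.4]
finger_gap: 85.4
finger_force: 0.0
```

Call:
arm_command(
  series="1 0 0 7 0;1 0 0 13 0;0.6 0 0 13 0;0.4 0 0 13 0;0.2 0 0 13 0",
)

```text
time: 11.53
tool_pos: [606.5, 269.8, 35.6]
eef_rot: [-3.141, 0.033, -0.007]
contact_force: [-1.6, -0.2, 12.0]
finger_gap: 52.6
finger_force: 5.3
```

Call:
arm_command(
  series="-1 0 0 0 0;-1 0 0 0 0;-1 0 0 0 0;-1 0 0 0 0;-1 0 0 0 0",
)

```text
time: 11.95
tool_pos: [609.3, 272.8, 38.9]
eef_rot: [-3.135, 0.033, -0.019]
contact_force: [0.6, 7.5, 13.6]
finger_gap: -0.1
finger_force: 6.6
```

Call:
arm_command(
  series="-1 0 0 -15 0;-1 0 0 -50 0;-1 0 0 -90 0;-1 0 0 -130 0;-1 0 0 -150 0",
)

```text
time: 12.37
tool_pos: [606.9, 270.1, 190.5]
eef_rot: [-3.139, 0.033, -0.015]
contact_force: [1.5, 0.9, 1.0]
finger_gap: 0.0
finger_force: 0.0
```

Call:
arm_command(
  series="-1 0 0 0 0;-1 0 0 0 0;-1 0 0 0 0;-1 0 0 0 0;-1 0 0 0 0",
)

```text
time: 12.78
tool_pos: [603.4, 269.2, 180.6]
eef_rot: [3.141, -0.033, -0.005]
contact_force: [0.0, -0.3, 0.2]
finger_gap: 0.1
finger_force: 0.0
```

Run:
```python
from h import *
print(state());p=toolcam()
im=cams.grab_frame("wrist");cv2.imwrite("pics/w7.png",im[:,:,::-1])
for d in cams.cut_out("wrist","frame_a")[:2]:
    print(d["p"],d["extent"])
    if d["p"]>.3:
        u=np.argwhere(d["region"])
        for r in (158,165,172):
            x=u[u[:,0]==r][:,1]; print(r,x.min() if len(x) else 0,x.max() if len(x) else 0)
        print([u[u[:,1]==c][:,0].min() for c in (255,270,300,330,360,375,382) if (u[:,1]==c).any()])
```

```text
(12.7833, array([603.4, 269.2, 180.6]), [[1.0, -0.021, -0.003], [-0.021, -1.0, -0.001], [-0.003, 0.001, -1.0]], array([ 0. , -0.3,  0.2]), 0.1)
0.95 [300.0, 125.9, 366.8, 238.2]
158 300 364
165 300 364
172 300 363
[np.int64(143), np.int64(129), np.int64(130)]
0.78 [629.0, 281.6, 640.0, 305.6]
158 0 0
165 0 0
172 0 0
[]
```

The grip missed: the fingertips rode over the frame's top, so I need to go lower. Opening and re-measuring.

Call:
arm_command(
  series="1 0 0 0 0;1 0 0 0 0;1 0 0 0 0;1 0 0 0 0;1 0 0 0 0",
)

```text
time: 13.3
tool_pos: [604.4, 269.5, 182.3]
eef_rot: [3.141, -0.033, -0.0]
contact_force: [1.4, 0.2, -0.4]
finger_gap: 60.6
finger_force: 0.0
```

Run:
```python
from h import *
print(state());p=cams.camera_params("wrist")
im=cams.grab_frame("wrist")
for d in cams.cut_out("wrist","frame_a")[:2]: print(d["p"],d["extent"],rect(p,d["region"],14))
g=im[100:300,260:400];cv2.imwrite("pics/w8.png",cv2.resize(g[:,:,::-1],(420,600),interpolation=cv2.INTER_CUBIC))
```

```text
(13.3, array([604.4, 269.5, 182.3]), [[1.0, -0.021, -0.0], [-0.021, -1.0, -0.0], [-0.0, 0.0, -1.0]], array([ 1.4,  0.2, -0.4]), 60.6)
0.59 [297.0, 128.6, 367.4, 236.2] (array([604.1, 256.2], dtype=float32), np.float32(101.4), np.float32(60.0), np.float32(-3.29))
0.5 [627.2, 281.7, 640.0, 312.2] (array([479.4, -58.3], dtype=float32), np.float32(38.3), np.float32(12.2), np.float32(13.92))
```

Call:
arm_command(
  series="1 0 13 35 2;1 0 13 70 2;1 0 13 105 2;1 0 13 130 2;1 0 13 145 2",
)

```text
time: 13.82
tool_pos: [601.8, 255.9, 33.5]
eef_rot: [3.139, -0.088, -0.008]
contact_force: [-1.0, -0.1, -0.8]
finger_gap: 85.3
finger_force: 0.0
```

Call:
arm_command(
  series="1 0 0 6 0;1 0 0 12 0;1 0 0 16 0;1 0 0 16 0;1 0 0 16 0",
)

```text
time: 14.23
tool_pos: [605.1, 256.9, 22.7]
eef_rot: [-3.14, 0.088, -0.004]
contact_force: [-0.5, 0.3, 0.2]
finger_gap: 85.4
finger_force: 0.0
```

Call:
arm_command(
  series="0.7 0 0 0 0;0.5 0 0 0 0;0.3 0 0 0 0;0.2 0 0 0 0;0 0 0 0 0",
)

```text
time: 14.65
tool_pos: [605.0, 256.8, 22.7]
eef_rot: [-3.14, 0.088, -0.003]
contact_force: [-1.1, 0.0, 5.0]
finger_gap: 58.2
finger_force: 65.3
```

Call:
arm_command(
  series="-1 0 0 0 0;-1 0 0 0 0;-1 0 0 0 0;-1 0 0 0 0;-1 0 0 0 0",
)

```text
time: 15.07
tool_pos: [605.0, 256.8, 22.7]
eef_rot: [-3.14, 0.088, -0.003]
contact_force: [-1.0, 0.7, 6.0]
finger_gap: 58.2
finger_force: 65.3
```

Call:
arm_command(
  series="-1 0 0 -15 0;-1 0 0 -50 0;-1 0 0 -90 0;-1 0 0 -130 0;-1 0 0 -165 0",
)

```text
time: 15.48
tool_pos: [604.1, 256.6, 189.8]
eef_rot: [-3.14, 0.088, -0.002]
contact_force: [0.3, -0.4, -0.8]
finger_gap: 58.3
finger_force: 64.6
```

Call:
arm_command(
  series="-1 -10 38 0 7;-1 -17 78 0 8;-1 -24 118 0 8;-1 -29 158 0 8;-1 -34 190 0 8",
)

```text
time: 15.9
tool_pos: [558.5, 66.5, 187.3]
eef_rot: [3.126, -0.307, 0.001]
contact_force: [0.4, 0.5, -0.6]
finger_gap: 58.2
finger_force: 64.6
```

Call:
arm_command(
  series="-1 0 0 0 0;-1 0 0 0 0;-1 0 0 0 0;-1 0 0 0 0;-1 0 0 0 0",
)

```text
time: 16.32
tool_pos: [559.5, 69.9, 186.4]
eef_rot: [-3.127, 0.304, -0.0]
contact_force: [0.1, 0.3, -0.2]
finger_gap: 58.2
finger_force: 64.6
```

Run:
```python
from h import *
print(state());p=toolcam();P=cams.camera_params("wrist")
im=cams.grab_frame("wrist")
for d in cams.cut_out("wrist","frame_a")[:2]:
    u=np.argwhere(d["region"]);print(d["p"],d["extent"],rect(P,d["region"],84))
    if abs(sum(d["extent"][::2])/2-318)<40:
        r0=int(d["extent"][1])
        for r in (r0+5,r0+12,r0+20):
            x=u[u[:,0]==r][:,1];print(r,x.min(),x.max())
        print([u[u[:,1]==c][:,0].min() for c in (255,270,300,330,360,375,382) if (u[:,1]==c).any()])
        for z in (6,9,12): print(world(p,[(d["extent"][0],r0),(d["extent"][2],r0)],z).round(1).tolist())
for d in cams.cut_out("wrist","bed")[:1]: print("bed",d["p"],d["extent"],rect(P,d["region"],70))
```

```text
(16.3167, array([559.5,  69.9, 186.4]), [[0.981, -0.193, 0.0], [-0.193, -0.981, 0.0], [0.0, -0.0, -1.0]], array([ 0.1,  0.3, -0.2]), 58.2)
0.83 [243.6, 150.5, 390.0, 340.2] (array([522. ,  77.1], dtype=float32), np.float32(155.2), np.float32(105.0), np.float32(-10.93))
155 246 389
162 245 390
170 246 389
[np.int64(152), np.int64(152), np.int64(152), np.int64(152), np.int64(152), np.int64(152), np.int64(152)]
[[51.7, -29.7, 6.0], [51.7, 28.7, 6.0]]
[[51.4, -30.4, 9.0], [51.4, 29.4, 9.0]]
[[51.0, -31.1, 12.0], [51.0, 30.1, 12.0]]
0.63 [402.4, 117.4, 503.8, 252.3] (array([554. , -25.9], dtype=float32), np.float32(100.5), np.float32(64.5), np.float32(-11.25))
bed 0.94 [371.1, 76.8, 535.9, 270.9] (array([554.7, -28. ], dtype=float32), np.float32(150.3), np.float32(113.3), np.float32(-11.11))
```

Call:
arm_command(
  series="-1 4 32 10 0;-1 8 64 20 0;-1 12 97 40 0;-1 12 97 55 0;-1 12 97 60 0",
)

```text
time: 16.88
tool_pos: [550.9, -29.6, 123.9]
eef_rot: [-3.126, 0.311, 0.006]
contact_force: [-0.7, 1.6, -0.9]
finger_gap: 58.7
finger_force: 64.6
```

Call:
arm_command(
  series="-1 0 0 0 0;-1 0 0 0 0;-1 0 0 0 0;-1 0 0 0 0;-1 0 0 0 0",
)

```text
time: 17.3
tool_pos: [553.0, -28.1, 127.3]
eef_rot: [3.127, -0.305, 0.003]
contact_force: [1.1, 0.3, 0.0]
finger_gap: 58.2
finger_force: 64.6
```

Run:
```python
from h import *
print(state())
M=R.from_rotvec(env.observe()["eef_rot"]).as_matrix();t=env.observe()["tool_pos"]
print("need tool", (M.T@(np.array([552.7,-27.8,106.7])-t)).round(1),"yaw",np.degrees(np.arctan2(M[1,0],M[0,0])))
im=cams.grab_frame("wrist");P=cams.camera_params("wrist");cv2.imwrite("pics/w9.png",cv2.resize(im[100:300,220:420,::-1],(600,600),interpolation=cv2.INTER_CUBIC))
```

```text
(17.3, array([553. , -28.1, 127.3]), [[0.981, -0.193, 0.002], [-0.193, -0.981, -0.0], [0.002, 0.0, -1.0]], array([1.1, 0.3, 0. ]), 58.2)
need tool [-0.4 -0.2 20.6] yaw -11.143156269315368
```

Call:
arm_command(
  series="-1 0 0 8 0;-1 0 0 14 0;-1 0 0 18 0;-1 0 0 20 0;-1 0 0 20.5 0",
)

```text
time: 17.77
tool_pos: [551.8, -28.5, 105.4]
eef_rot: [-3.126, 0.307, 0.003]
contact_force: [-4.2, 0.6, 7.7]
finger_gap: 58.1
finger_force: 65.4
```

Call:
arm_command(
  series="-1 0 0 0.5 0;-1 0 0 0.5 0;-1 0 0 0.5 0;-1 0 0 0.5 0;-1 0 0 0.5 0",
)

```text
time: 18.18
tool_pos: [552.1, -28.6, 105.6]
eef_rot: [-3.126, 0.307, 0.001]
contact_force: [-2.9, 0.8, 7.6]
finger_gap: 58.3
finger_force: 65.4
```

Call:
arm_command(
  series="0.5 0 0 0 0;0.6 0 0 0 0;0.7 0 0 0 0;0.7 0 0 -2 0;0.7 0 0 -6 0",
)

```text
time: 18.6
tool_pos: [551.9, -28.6, 110.8]
eef_rot: [-3.126, 0.307, 0.002]
contact_force: [-0.5, -0.2, 0.2]
finger_gap: 72.5
finger_force: 0.0
```

Call:
arm_command(
  series="0.7 0 0 -20 0;0.8 -10 0 -50 0;1 -30 0 -90 0;1 -50 0 -110 0;1 -50 0 -110 0",
)

```text
time: 19.02
tool_pos: [503.8, -18.8, 227.1]
eef_rot: [3.125, -0.306, 0.012]
contact_force: [1.9, 0.1, 0.5]
finger_gap: 85.4
finger_force: 0.0
```

Call:
arm_command(
  series="1 0 0 0 0;1 0 0 0 0;1 0 0 0 0;1 0 0 0 0;1 0 0 0 0",
)

```text
time: 19.43
tool_pos: [503.1, -19.0, 220.0]
eef_rot: [-3.126, 0.307, 0.004]
contact_force: [-0.9, -0.8, -0.3]
finger_gap: 85.3
finger_force: 0.0
```

Run:
```python
from h import *
print(state());p=cams.camera_params("wrist")
im=cams.grab_frame("wrist");cv2.imwrite("pics/w10.png",cv2.resize(im[50:250,200:440,::-1],(720,600),interpolation=cv2.INTER_CUBIC))
for d in cams.cut_out("wrist","frame_a")[:2]: print(d["p"],d["extent"],rect(p,d["region"],98))
```

```text
(19.4333, array([503.1, -19. , 220. ]), [[0.981, -0.195, -0.002], [-0.195, -0.981, 0.001], [-0.002, -0.0, -1.0]], array([-0.9, -0.8, -0.3]), 85.3)
0.9 [276.7, 61.5, 359.5, 202.1] (array([551.2, -27.9], dtype=float32), np.float32(101.6), np.float32(62.6), np.float32(-10.62))
```

View pics/w10.png

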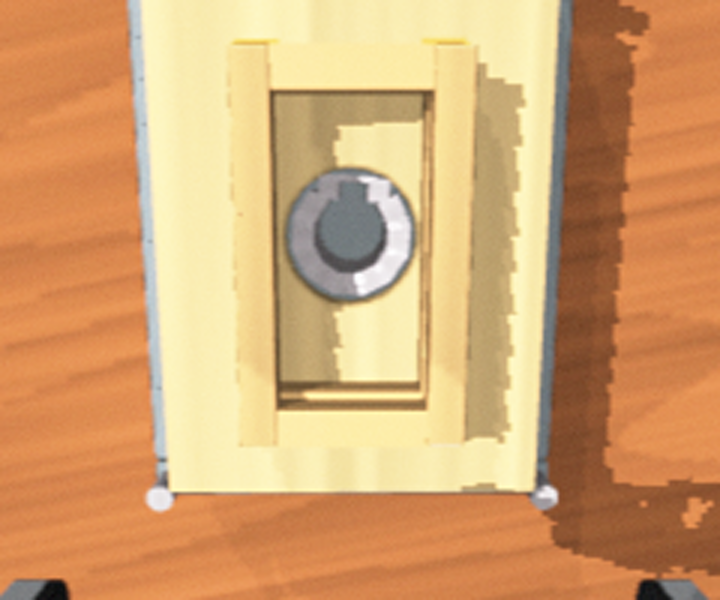

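The pile sits inside the marks (upper frame at crop (232–475, 42–443)). I'll check numerically, from the visible inner faces, how well the lower layer lines up.

Run:
```python
from h import *
import pickle
p=cams.camera_params("wrist");a=np.radians(-11.2);X=np.array([np.cos(a),np.sin(a)]);Y=np.array([-X[1],X[0]]);c=np.array([554.5,-28.6])
f=lambda q,u,v,z:((world(q,[(200+u/3,50+v/3)],z)[0,:2]-c)@np.c_[X,Y]).round(1)
for n,u,v in (("nearInUpper",350,408),("l400",350,400),("d388",350,388),("lowbot",350,382),("rightUp",434,240),("rightLow",418,240),("leftUp",272,240),("farOut",350,42),("farIn",350,92),("nearOut",350,443),("L",232,240),("Rr",472,240)): print(n,[f(p,u,v,z).tolist() for z in (98,84,70)])
q=pickle.load(open("w5.pkl","rb"));print("first")
for n,u,v in (("farOut",350,55),("farIn",350,99),("nearIn",350,405),("nearOut",350,440),("L",240,240),("R",468,240),("Li",278,240),("Ri",428,240)): print(n,f(q,u,v,84).tolist())
im=cv2.imread("pics/w10.png");print(im[370:415:2,340:360].mean((1,2)).round().astype(int).tolist());print(im[200:240,410:442:2].mean((0,2)).round().astype(int).tolist())
```

```text
nearInUpper [[-42.7, 0.1], [-46.0, 0.2], [-49.3, 0.2]]
l400 [[-40.5, 0.1], [-43.7, 0.2], [-46.8, 0.2]]
d388 [[-37.3, 0.1], [-40.2, 0.2], [-43.2, 0.2]]
lowbot [[-35.6, 0.1], [-38.5, 0.2], [-41.4, 0.2]]
rightUp [[1.0, -21.1], [0.2, -22.4], [-0.5, -23.6]]
rightLow [[1.0, -17.1], [0.2, -18.1], [-0.5, -19.1]]
leftUp [[1.0, 19.9], [0.2, 21.0], [-0.5, 22.2]]
farOut [[47.5, 0.1], [49.5, 0.1], [51.4, 0.1]]
farIn [[36.2, 0.1], [37.5, 0.1], [38.8, 0.1]]
nearOut [[-52.3, 0.2], [-56.2, 0.2], [-60.0, 0.2]]
L [[1.0, 30.0], [0.2, 31.8], [-0.5, 33.5]]
Rr [[1.0, -30.8], [0.2, -32.5], [-0.5, -34.3]]
first
farOut [49.0, 1.1]
farIn [38.6, 1.1]
nearIn [-40.7, 1.2]
nearOut [-50.7, 1.2]
L [3.7, 30.0]
R [3.7, -29.9]
Li [3.7, 20.0]
Ri [3.7, -19.4]
[221, 220, 221, 221, 227, 199, 149, 118, 107, 120, 147, 191, 222, 228, 200, 151, 120, 105, 111, 128, 175, 221, 224]
[159, 146, 158, 177, 184, 164, 154, 164, 179, 165, 139, 163, 195, 209, 211, 209]
```

The upper frame is about 2 mm short along the press's x. I'll regrip it and shift it +2.2 mm.

Call:
arm_command(
  series="1 25 0 20 0;1 50 0 40 0;0.8 50 0 65 0;0.7 50 0 85 0;0.7 50 0 90 0",
)

```text
time: 19.95
tool_pos: [550.1, -28.2, 127.0]
eef_rot: [-3.125, 0.307, 0.011]
contact_force: [-0.9, -0.1, -0.4]
finger_gap: 72.5
finger_force: 0.0
```

Call:
arm_command(
  series="0.7 0 0 8 0;0.7 0 0 16 0;0.7 0 0 21 0;0.7 0 0 23 0;0.7 0 0 23 0",
)

```text
time: 20.37
tool_pos: [552.5, -28.7, 108.5]
eef_rot: [3.127, -0.307, 0.001]
contact_force: [0.3, 0.7, 0.1]
finger_gap: 72.7
finger_force: 0.0
```

Call:
arm_command(
  series="0.5 0 0 0 0;0.3 0 0 0 0;0.2 0 0 0 0;-1 0 0 0 0;-1 0 0 0 0",
)

```text
time: 20.78
tool_pos: [552.9, -28.8, 109.6]
eef_rot: [3.126, -0.307, 0.002]
contact_force: [-2.1, 0.8, 6.0]
finger_gap: 58.3
finger_force: 65.8
```

Call:
arm_command(
  series="-1 0 0 -2 0;-1 0 0 -5 0;-1 0 0 -5 0;-1 0 0 -5 0;-1 0 0 -5 0",
)

```text
time: 21.2
tool_pos: [552.3, -28.7, 113.3]
eef_rot: [-3.127, 0.307, -0.0]
contact_force: [0.7, 0.4, -0.1]
finger_gap: 58.2
finger_force: 65.2
```

```bash
python3 -c "
from h import *
print(state())"
```

```text
(21.2, array([552.3, -28.7, 113.3]), [[0.981, -0.195, 0.0], [-0.195, -0.981, 0.0], [0.0, -0.0, -1.0]], array([ 0.7,  0.4, -0.1]), 58.2)
```

Call:
arm_command(
  series="-1 2.6 -0.5 0 0;-1 2.6 -0.5 0 0;-1 2.6 -0.5 0 0;-1 2.6 -0.5 2 0;-1 2.6 -0.5 3 0",
)

```text
time: 21.62
tool_pos: [554.9, -28.7, 110.0]
eef_rot: [-3.127, 0.307, 0.001]
contact_force: [-0.6, -0.3, -0.3]
finger_gap: 57.8
finger_force: 65.2
```

Call:
arm_command(
  series="-1 0 0 0.5 0;-1 0 0 1 0;-1 0 0 1 0;-1 0 0 1 0;-1 0 0 1 0",
)

```text
time: 22.03
tool_pos: [554.9, -28.7, 109.7]
eef_rot: [3.127, -0.307, -0.001]
contact_force: [-3.3, 0.8, 5.3]
finger_gap: 58.1
finger_force: 65.8
```

Call:
arm_command(
  series="0.5 0 0 0 0;0.6 0 0 0 0;0.7 0 0 0 0;0.7 0 0 -2 0;0.7 0 0 -6 0",
)

```text
time: 22.45
tool_pos: [554.6, -28.6, 114.9]
eef_rot: [-3.126, 0.307, 0.002]
contact_force: [-0.4, -0.1, 0.7]
finger_gap: 72.8
finger_force: 0.0
```

Call:
arm_command(
  series="0.7 0 0 -20 0;0.8 -10 0 -50 0;1 -30 0 -90 0;1 -50 0 -110 0;1 -50 0 -110 0",
)

```text
time: 22.87
tool_pos: [506.4, -18.8, 231.1]
eef_rot: [3.125, -0.306, 0.012]
contact_force: [0.9, 0.7, 0.0]
finger_gap: 85.4
finger_force: 0.0
```

Call:
arm_command(
  series="1 0 0 0 0;1 0 0 0 0;1 0 0 0 0;1 0 0 0 0;1 0 0 0 0",
)

```text
time: 23.28
tool_pos: [505.7, -19.0, 224.0]
eef_rot: [-3.126, 0.307, 0.004]
contact_force: [-0.3, -0.4, 0.2]
finger_gap: 85.4
finger_force: 0.0
```

Run:
```python
from h import *
print(state());p=cams.camera_params("wrist")
im=cams.grab_frame("wrist");g=cv2.cvtColor(im,cv2.COLOR_RGB2GRAY);np.save("w11.npy",im)
for d in cams.cut_out("wrist","frame_a")[:2]: print(d["p"],d["extent"],rect(p,d["region"],98))
a=np.radians(-11.2);X=np.array([np.cos(a),np.sin(a)]);Y=np.array([-X[1],X[0]]);c=np.array([554.5,-28.6])
print(g[170:205,310:322].mean(1).astype(int).tolist());print("far",g[55:90,310:322].mean(1).astype(int).tolist())
print("right",g[110:135,332:366].mean(0).astype(int).tolist());print("left",g[110:135,270:300].mean(0).astype(int).tolist())
for v in (62,64,66,178,180,182,184,186,188,196,198): print(v,[((world(p,[(316,v)],z)[0,:2]-c)@X).round(1) for z in (98,84,70)])
```

```text
(23.2833, array([505.7, -19. , 224. ]), [[0.981, -0.195, -0.002], [-0.195, -0.981, 0.001], [-0.002, -0.0, -1.0]], array([-0.3, -0.4,  0.2]), 85.4)
0.9 [295.3, 82.2, 346.0, 181.2] (array([544.7, -41.5], dtype=float32), np.float32(82.7), np.float32(33.1), np.float32(-37.7))
0.7 [18.2, 272.2, 118.8, 315.0] (array([461., 222.], dtype=float32), np.float32(99.8), np.float32(35.2), np.float32(89.55))
[222, 221, 216, 215, 215, 215, 215, 212, 209, 154, 119, 124, 121, 119, 119, 138, 201, 235, 235, 234, 234, 234, 234, 234, 234, 234, 234, 234, 231, 228, 228, 227, 228, 228, 228]
far [231, 232, 232, 232, 232, 232, 232, 232, 232, 232, 232, 232, 232, 232, 233, 232, 233, 232, 233, 233, 233, 233, 233, 233, 235, 234, 111, 79, 93, 137, 155, 154, 154, 155, 155]
right [213, 214, 212, 207, 198, 181, 190, 209, 188, 161, 167, 170, 214, 224, 222, 221, 219, 217, 215, 214, 214, 214, 215, 209, 183, 155, 162, 163, 163, 163, 162, 160, 160, 160]
left [234, 234, 234, 234, 235, 236, 236, 232, 224, 224, 224, 223, 221, 219, 217, 215, 215, 215, 216, 218, 198, 126, 91, 131, 159, 148, 138, 137, 142, 149]
62 [np.float64(51.8), np.float64(53.8), np.float64(55.8)]
64 [np.float64(50.4), np.float64(52.4), np.float64(54.3)]
66 [np.float64(49.1), np.float64(50.9), np.float64(52.8)]
178 [np.float64(-34.5), np.float64(-37.5), np.float64(-40.4)]
180 [np.float64(-36.2), np.float64(-39.2), np.float64(-42.2)]
182 [np.float64(-37.8), np.float64(-40.9), np.float64(-44.1)]
184 [np.float64(-39.5), np.float64(-42.7), np.float64(-45.9)]
186 [np.float64(-41.1), np.float64(-44.4), np.float64(-47.7)]
188 [np.float64(-42.8), np.float64(-46.2), np.float64(-49.6)]
196 [np.float64(-49.5), np.float64(-53.3), np.float64(-57.1)]
198 [np.float64(-51.2), np.float64(-55.1), np.float64(-59.0)]
```

The pile is now flush: the ledge strip is gone and the inner edges agree within about 0.5 mm. Now to the spindle.

Call:
arm_command(
  series="1 -18 -35 -8 0;1 -36 -70 -16 0;1 -54 -105 -24 0;1 -72 -140 -32 0;1 -90 -170 -40 0",
)

```text
time: 23.8
tool_pos: [450.0, 167.1, 265.4]
eef_rot: [-3.126, 0.307, 0.001]
contact_force: [0.0, 0.1, 0.3]
finger_gap: 85.3
finger_force: 0.0
```

Call:
arm_command(
  series="1 -20 -30 0 0;1 -40 -60 0 0;1 -60 -90 0 0;1 -76 -104 0 0;1 -76 -104 0 0",
)

```text
time: 24.22
tool_pos: [394.1, 285.0, 264.9]
eef_rot: [-3.127, 0.3, 0.003]
contact_force: [0.8, -0.9, 1.0]
finger_gap: 85.4
finger_force: 0.0
```

Call:
arm_command(
  series="1 0 0 0 0;1 0 0 0 0;1 0 0 0 0;1 0 0 0 0;1 0 0 0 0",
)

```text
time: 24.63
tool_pos: [397.1, 281.2, 265.2]
eef_rot: [3.126, -0.31, 0.0]
contact_force: [-0.5, 0.0, 0.0]
finger_gap: 85.4
finger_force: 0.0
```

Run:
```python
from h import *
import pickle
s=env.observe();print(state(),np.degrees(s["qpos"]).round(0));p=cams.camera_params("wrist")
im=cams.grab_frame("wrist");np.save("w12.npy",im);pickle.dump(p,open("w12.pkl","wb"));print(np.array(p["origin"]).round())
for t in ("spindle","spindle_grip","spindle_key","stand"):
  for d in cams.cut_out("wrist",t)[:3]:
    u=np.argwhere(d["region"]).mean(0)[::-1];print(t,round(d["p"],2),np.round(d["extent"]),u.round(1),world(p,u,110)[0].round(1))
hsv=cv2.cvtColor(im,cv2.COLOR_RGB2HSV)
print("proj guess",proj(p,[[416,278,138],[416,278,88]]).round())
d=max(cams.cut_out("wrist","spindle"),key=lambda d:-np.linalg.norm(world(p,np.argwhere(d["region"]).mean(0)[::-1],110)[0,:2]-[416,278]))
r=d["region"];l,t_,rr,b=[int(v) for v in d["extent"]]
for y in range(t_-6,b+8,3):
    print(y,''.join('%4d/%-3d'%(hsv[y,x,2],hsv[y,x,1]) for x in range(l-6,rr+8,5)))
```

```text
(24.6333, array([397.1, 281.2, 265.2]), [[0.981, -0.196, -0.0], [-0.196, -0.981, -0.0], [0.0, 0.0, -1.0]], array([-0.5,  0. ,  0. ]), 85.4) [ 21.  -2. 104.  -0.  78. 123.]
[462. 269. 384.]
spindle 0.63 [323. 223. 380. 301.] [348.1 260.2] [321.1 266.2 110. ]
spindle 0.61 [287. 139. 343. 203.] [314.7 168.4] [415.3 280.  110. ]
spindle 0.61 [270. 302. 296. 333.] [285.  319.4] [268.3 340.7 110. ]
spindle_grip 0.87 [270. 305. 295. 333.] [284.8 319.4] [268.3 340.9 110. ]
spindle_grip 0.82 [321. 224. 376. 302.] [348.3 260.3] [320.9 265.9 110. ]
spindle_grip 0.75 [286. 137. 343. 205.] [314.5 168.3] [415.5 280.2 110. ]
spindle_key 0.77 [288. 134. 343. 205.] [314.7 168.5] [415.3 280.1 110. ]
spindle_key 0.75 [322. 220. 380. 299.] [348.2 259.9] [321.3 266.  110. ]
spindle_key 0.7 [501.   2. 640.  56.] [571.8  26.5] [487.2  56.7 110. ]
stand 0.8 [296. 134. 340. 148.] [316.4 137.6] [441.6 273.3 110. ]
proj guess [[317. 173.]
 [317. 163.]]
132  237/157 239/153 238/159 239/157 240/152 240/160  90/159  81/164 106/176 237/156 233/157 234/158 232/156 226/160 228/163
135  238/158 240/151 239/154 240/15
[... 2389 characters left out ...]
2   230/94  253/82  250/94  244/103 246/100 189/135 221/163 217/159 224/162
195  237/155 235/158 230/160 215/165 221/162 215/145 226/37  250/95  250/96  247/100 230/116 217/161 220/161 223/161 221/163
198  222/161 213/163 214/163 219/163 223/159 223/165 223/161 211/153 249/96  248/100 208/153 228/159 225/160 227/160 227/157
201  221/164 226/161 229/157 228/160 229/161 231/158 236/153 231/156 232/114 212/119 229/159 229/158 229/156 225/161 218/159
204  229/165 231/159 234/156 236/157 239/154 237/156 237/155 228/161 229/161 231/157 227/161 218/161 215/161 220/160 221/159
207  238/155 238/153 233/155 235/156 231/158 234/156 229/157 214/162 205/162 201/162 203/163 214/160 211/164 218/160 215/162
```

```bash
cat > sp.py <<'E'
from h import *
from scipy.optimize import minimize
def fit(im,p,x0,zo=5.):
    hsv=cv2.cvtColor(im,cv2.COLOR_RGB2HSV).astype(int);S,V=hsv[...,1],hsv[...,2]
    c=proj(p,[[x0[0],x0[1],100+zo]])[0];yy,xx=np.mgrid[:400,:640];near=np.hypot(xx-c[0],yy-c[1])<48
    white=(S<45)&(V>140)&near
    wood=(S>70)&(S<142)&near
    n,l,st,ce=cv2.connectedComponentsWithStats(cv2.morphologyEx(wood.astype(np.uint8),cv2.MORPH_OPEN,np.ones((3,3))))
    wood=l==1+st[1:,4].argmax()
    n,l,st,_=cv2.connectedComponentsWithStats(white.astype(np.uint8))
    def sil(v,up=4):
        a=v[2];ca,sa=np.cos(a),np.sin(a)
        q=[[v[0]+ca*i*22-sa*j*11,v[1]+sa*i*22+ca*j*11,zo+z] for i in(-1,1) for j in(-1,1) for z in(83,133)]
        h=cv2.convexHull((proj(p,q)*16).round().astype(np.int32));m=np.zeros((400,640),np.uint8);cv2.fillConvexPoly(m,h,1,shift=4);return m>0
    cost=lambda v:(sil(v)^wood).sum()
    best=min((minimize(cost,[x0[0]+dx,x0[1],a],method="Nelder-Mead",options=dict(initial_simplex=[[x0[0],x0[1],a],[x0[0]+5,x0[1],a],[x0[0],x0[1]+5,a],[x0[0],x0[1],a+.3]])) for a in np.arange(0,3.1,.4) for dx in (0,)),key=lambda r:r.fun)
    return best.x,best.fun,wood,white
E
python3 - <<'E'
from sp import *
import pickle
im=np.load("w12.npy");p=pickle.load(open("w12.pkl","rb"))
v,f,wood,white=fit(im,p,(416,279));print(v.round(2),np.degrees(v[2])%180,f,wood.sum(),white.sum())
hsv=cv2.cvtColor(im,cv2.COLOR_RGB2HSV)
# rim: polar at z=88, print last white radius
for dx in range(0,360,10):
    a=np.radians(dx);row=[]
    for r in range(20,36,1):
        u,w=proj(p,[[v[0]+r*np.cos(a),v[1]+r*np.sin(a),86]])[0].round().astype(int)
        row.append("%3d/%-3d"%(hsv[w,u,2],hsv[w,u,1]))
    print(dx,' '.join(row[4:]))
E
```

```text
[412.59 281.87   0.54] 31.168086461782732 212.0 1629 1140
0 254/1   254/1   254/1   255/0   255/5   139/167  81/170  71/162  66/174  90/173 242/155 244/152
10 255/0   254/0   255/1   255/0   199/8   151/155 113/169  76/171  87/164 175/169 241/153 240/156
20 255/1   254/1   255/1   255/0   184/57  144/154  84/164 118/173 196/164 235/157 238/153 239/154
30 235/7   229/6   223/9   246/7   174/62  152/153 148/176 207/160 230/162 232/158 231/161 233/157
40 254/1   254/1   255/0   255/0   243/3   155/155 191/174 226/160 221/160 216/163 215/159 221/162
50 255/0   255/1   255/1   255/0   226/24  163/125 215/167 237/157 231/157 230/161 226/160 227/157
60 247/1   255/1   255/1   255/0   239/3   161/124 223/167 236/156 236/156 239/155 237/154 239/155
70 229/119 231/15  255/3   255/0   243/3   165/105 195/171 220/158 223/159 220/162 220/161 219/161
80 249/96  249/98  246/102 237/81  207/78  179/127 208/166 228/160 229/159 227/158 227/161 225/162
90 238/107 232/53  250/3   255/4   220/32  191/148 208/167 214/163 210/162 210/164 211/163 209/161
100 251/5   255/2   254/1   255/2   232/5   213/139 2
[... 1846 characters left out ...]

290 254/0   254/1   255/0   245/6    85/123  85/123 111/163 149/164 150/170 149/161 147/170 144/168
300 254/1   254/1   255/0   255/0   120/28   76/134  89/178 165/168 168/167 170/165 173/167 173/169
310 254/1   254/0   255/0   255/4   122/107 106/176  75/160  79/171 162/164 163/166 165/164 160/166
320 254/1   254/0   255/0   255/0   198/5   127/98   89/178  51/160  55/172 110/165 190/168 202/164
330 253/0   254/2   254/1   255/0   196/4   131/173  63/158  47/179  48/181  87/167 211/163 237/156
340 254/0   255/1   255/0   255/2   180/43  151/157 100/173  63/170  59/143  51/160  83/172 222/165
350 254/1   254/1   255/1   255/0   185/30  153/152 109/171  73/150  63/162  59/173 168/168 240/160
```

The fit gives the spindle axis at (412.6, 281.9). The handle axis is 31°, and the pip's shade at 30° on the rim puts the key at about 31°. Going to grip it.

Call:
arm_command(
  series="1 5 -1 15 -7;1 10 -2 30 -14;1 15 -3.7 45 -21;1 15 -3.7 60 -28;1 15 -3.7 75 -35",
)

```text
time: 25.35
tool_pos: [412.1, 282.8, 189.7]
eef_rot: [-3.072, -0.656, -0.0]
contact_force: [0.6, 0.1, 0.0]
finger_gap: 85.7
finger_force: 0.0
```

Call:
arm_command(
  series="1 0 0 5 -7;1 0 0 5 -7.5;1 0 0 5 -7.5;1 0 0 5 -7.5;1 0 0 5 -7.5",
)

```text
time: 25.77
tool_pos: [412.4, 283.0, 186.2]
eef_rot: [-3.026, -0.843, -0.003]
contact_force: [-0.1, -0.1, 0.3]
finger_gap: 85.8
finger_force: 0.0
```

Run:
```python
from h import *
s=env.observe();M=R.from_rotvec(s["eef_rot"]).as_matrix();print(state()[1],"yaw",np.degrees(np.arctan2(M[1,0],M[0,0])),(M.T@(np.array([412.6,281.9,121])-s["tool_pos"])).round(1))
```

```text
[412.4 283.  186.2] yaw 31.15049805408291 [-0.5  1.  65.2]
```

Call:
arm_command(
  series="1 -0.5 1 15 0;1 -0.5 1 30 0;1 -0.5 1 45 0;1 -0.5 1 57 0;1 -0.5 1 65 0",
)

```text
time: 26.18
tool_pos: [411.8, 281.6, 119.7]
eef_rot: [3.026, 0.845, -0.0]
contact_force: [-0.2, -0.4, 0.7]
finger_gap: 85.5
finger_force: 0.0
```

Call:
arm_command(
  series="0.5 0 0 0 0;0 0 0 0 0;-0.3 0 0 0 0;-0.5 0 0 0 0;-1 0 0 0 0",
)

```text
time: 26.6
tool_pos: [412.5, 281.9, 121.2]
eef_rot: [-3.025, -0.847, -0.003]
contact_force: [-0.1, 0.5, 0.0]
finger_gap: 25.9
finger_force: 0.0
```

Call:
arm_command(
  series="-1 0 0 0 0;-1 0 0 0 0;-1 0 0 0 0;-1 0 0 0 0;-1 0 0 0 0",
)

```text
time: 27.02
tool_pos: [412.7, 281.9, 121.3]
eef_rot: [-3.025, -0.847, -0.003]
contact_force: [-0.2, -0.2, 6.6]
finger_gap: 21.6
finger_force: 59.5
```

Call:
arm_command(
  series="-1 0 0 -15 0;-1 0 0 -45 0;-1 0 0 -80 0;-1 0 0 -110 0;-1 0 0 -125 0",
)

```text
time: 27.43
tool_pos: [413.0, 282.1, 248.9]
eef_rot: [-3.025, -0.847, -0.007]
contact_force: [0.8, -0.1, -2.4]
finger_gap: 21.5
finger_force: 58.6
```

Call:
arm_command(
  series="-1 -4 30 0 0;-1 -8 65 0 0;-1 -12 100 0 0;-1 -16 135 0 0;-1 -20 170 0 0",
)

```text
time: 27.85
tool_pos: [482.9, 124.6, 244.8]
eef_rot: [-3.025, -0.848, 0.002]
contact_force: [1.3, 0.2, -2.3]
finger_gap: 21.5
finger_force: 58.8
```

Call:
arm_command(
  series="-1 -4 35 0 7;-1 -8 70 0 14;-1 -12 105 0 21;-1 -16 140 0 28;-1 -19 169 0 35",
)

```text
time: 28.27
tool_pos: [554.8, -30.6, 244.5]
eef_rot: [3.139, -0.113, -0.002]
contact_force: [1.2, 1.4, -2.7]
finger_gap: 21.5
finger_force: 58.8
```

Call:
arm_command(
  series="-1 0 0 0 5;-1 0 0 0 10;-1 0 0 0 10.6;-1 0 0 0 10.6;-1 0 0 0 10.6",
)

```text
time: 28.68
tool_pos: [554.3, -27.9, 244.9]
eef_rot: [-3.118, 0.387, 0.001]
contact_force: [0.3, 0.3, -2.8]
finger_gap: 21.5
finger_force: 60.2
```

Call:
arm_command(
  series="-1 0 0 0 0;-1 0 0 0 0;-1 0 0 0 0;-1 0 0 0 0;-1 0 0 0 0",
)

```text
time: 29.1
tool_pos: [554.7, -28.2, 245.4]
eef_rot: [3.117, -0.391, 0.0]
contact_force: [-0.7, -0.1, -2.1]
finger_gap: 21.5
finger_force: 60.2
```

Run:
```python
from h import *
s=env.observe();M=R.from_rotvec(s["eef_rot"]).as_matrix();print(state(),"yaw",np.degrees(np.arctan2(M[1,0],M[0,0])),(M.T@(np.array([554.5,-28.7,190])-s["tool_pos"])).round(1))
p=cams.camera_params("wrist");im=cams.grab_frame("wrist");cv2.imwrite("pics/w13.png",im[:,:,::-1])
for t in ("frame_a","bed"):
    for d in cams.cut_out("wrist",t)[:2]: print(t,d["p"],d["extent"],rect(p,d["region"],98 if t[0]=="f" else 70))
cams.grab_frame("scene");P=cams.camera_params("scene")
for t in ("spindle","press"):
    for d in cams.cut_out("scene",t)[:4]: print(t,d["p"],np.round(d["extent"]))
print(proj(P,[s["tool_pos"]-np.array([0,0,116]),s["tool_pos"]]).round())
```

```text
(29.1, array([554.7, -28.2, 245.4]), [[0.969, -0.247, 0.0], [-0.247, -0.969, -0.0], [0.0, -0.0, -1.0]], array([-0.7, -0.1, -2.1]), 21.5) yaw -14.283560503404843 [-0.   0.5 55.4]
frame_a 0.56 [281.0, 127.8, 353.0, 202.4] (array([574.8, -32.7], dtype=float32), np.float32(60.9), np.float32(58.9), np.float32(77.41))
bed 0.74 [253.6, 98.3, 378.2, 253.1] (array([555.6, -28.9], dtype=float32), np.float32(148.9), np.float32(110.4), np.float32(-11.02))
spindle 0.91 [280. 146. 300. 190.]
spindle 0.74 [444. 135. 466. 171.]
press 0.77 [254. 187. 330. 257.]
[[291. 191.]
 [289. 152.]]
```

Call:
arm_command(
  series="-1 0.3 0.5 15 0;-1 0.3 0.5 30 0;-1 0.3 0.5 45 0;-1 0.3 0.5 55 0;-1 0.3 0.5 62 0",
)

```text
time: 29.82
tool_pos: [554.2, -28.8, 181.9]
eef_rot: [-3.117, 0.392, 0.003]
contact_force: [-0.8, -0.2, -2.3]
finger_gap: 21.5
finger_force: 60.3
```

Call:
arm_command(
  series="-1 0 0 3 0;-1 0 0 6 0;-1 0 0 9 0;-1 0 0 12 0;-1 0 0 14 0",
)

```text
time: 30.23
tool_pos: [555.1, -28.9, 169.5]
eef_rot: [3.117, -0.391, 0.001]
contact_force: [-1.2, 0.6, -2.4]
finger_gap: 21.1
finger_force: 60.3
```

Call:
arm_command(
  series="-1 0 0 2 0;-1 0 0 3 0;-1 0 0 4 0;-1 0 0 4 0;-1 0 0 4 0",
)

```text
time: 30.65
tool_pos: [554.8, -28.9, 165.3]
eef_rot: [-3.117, 0.391, -0.0]
contact_force: [-0.5, 0.2, -3.0]
finger_gap: 21.2
finger_force: 60.3
```

```bash
python3 -c "
from h import *
s=env.observe();print(state(),s['moment'])"
```

```text
(30.65, array([554.8, -28.9, 165.3]), [[0.969, -0.247, 0.0], [-0.247, -0.969, -0.0], [0.0, -0.0, -1.0]], array([-0.5,  0.2, -3. ]), 21.2) [0.00534758 0.0177052  0.00643838]
```

The shaft is in the bore with no force. On to the key.

Call:
arm_command(
  series="-1 0 0 2 0;-1 0 0 4 0;-1 0 0 5 0;-1 0 0 6 0;-1 0 0 7 0",
)

```text
time: 31.07
tool_pos: [554.8, -28.9, 158.1]
eef_rot: [-3.117, 0.391, 0.0]
contact_force: [-0.4, 0.1, -2.4]
finger_gap: 21.5
finger_force: 60.3
```

Call:
arm_command(
  series="-1 0 0 1 0;-1 0 0 2 0;-1 0 0 3 0;-1 0 0 3 0;-1 0 0 3 0",
)

```text
time: 31.48
tool_pos: [554.8, -28.9, 155.2]
eef_rot: [-3.117, 0.392, 0.0]
contact_force: [-0.7, -0.1, -2.4]
finger_gap: 21.7
finger_force: 60.3
```

The key has dropped in (tip ~39 mm, no force). Pushing down to the flange.

Call:
arm_command(
  series="-1 0 0 3 0;-1 0 0 6 0;-1 0 0 9 0;-1 0 0 11 0;-1 0 0 13 0",
)

```text
time: 31.9
tool_pos: [554.7, -28.8, 141.8]
eef_rot: [-3.117, 0.391, 0.001]
contact_force: [-0.5, 0.3, -2.3]
finger_gap: 21.4
finger_force: 60.3
```

Call:
arm_command(
  series="-1 0 0 1 0;-1 0 0 2 0;-1 0 0 3 0;-1 0 0 4 0;-1 0 0 4 0",
)

```text
time: 32.32
tool_pos: [554.9, -28.9, 138.8]
eef_rot: [3.117, -0.391, 0.0]
contact_force: [-3.3, -0.5, 2.6]
finger_gap: 21.0
finger_force: 61.0
```

Call:
arm_command(
  series="-1 0 0 0 0;-1 0 0 0 0;-1 0 0 0 0;-1 0 0 0 0;-1 0 0 0 0",
)

```text
time: 32.73
tool_pos: [554.9, -28.9, 138.5]
eef_rot: [3.117, -0.391, 0.0]
contact_force: [-2.8, -0.5, 2.9]
finger_gap: 21.6
finger_force: 61.0
```

Call:
arm_command(
  series="-1 0 0 1 0;-1 0 0 2 0;-1 0 0 3 0;-1 0 0 4 0;-1 0 0 5 0",
)

```text
time: 33.15
tool_pos: [555.0, -28.9, 133.6]
eef_rot: [3.117, -0.391, 0.001]
contact_force: [-4.2, 0.3, 7.0]
finger_gap: 21.5
finger_force: 61.4
```

Call:
arm_command(
  series="-1 0 0 1 0;-1 0 0 2 0;-1 0 0 2 0;-1 0 0 2 0;-1 0 0 2 0",
)

```text
time: 33.57
tool_pos: [555.0, -28.9, 131.8]
eef_rot: [3.117, -0.391, 0.001]
contact_force: [-4.7, 1.6, 7.5]
finger_gap: 21.4
finger_force: 61.6
```

Run:
```python
from h import *
print(state(),env.observe()["moment"]);cams.grab_frame("scene");P=cams.camera_params("scene")
for t in ("spindle","frame_a","bed"):
    for d in cams.cut_out("scene",t)[:4]: print(t,round(d["p"],2),np.round(d["extent"]))
```

```text
(33.5667, array([555. , -28.9, 131.8]), [[0.969, -0.247, 0.0], [-0.247, -0.969, -0.0], [0.0, 0.0, -1.0]], array([-4.7,  1.6,  7.5]), 21.4) [0.19878978 0.75138636 0.00780734]
spindle 0.97 [406. 148. 430. 188.]
spindle 0.78 [281. 183. 302. 214.]
spindle 0.72 [444. 134. 465. 169.]
frame_a 0.87 [275. 192. 312. 225.]
frame_a 0.6 [274. 206. 309. 226.]
```

Call:
arm_command(
  series="-1 0 0 0.4 0;-1 0 0 0.4 0;-1 0 0 0.4 0;-1 0 0 0.4 0;-1 0 0 0.4 0",
)

```text
time: 34.18
tool_pos: [555.0, -28.9, 131.4]
eef_rot: [3.117, -0.391, 0.0]
contact_force: [-4.3, 0.3, 7.7]
finger_gap: 21.2
finger_force: 61.6
```

Call:
arm_command(
  series="-1 0 0 0 0;-1 0 0 0 0;-1 0 0 0 0;-1 0 0 0 0;-1 0 0 0 0",
)

```text
time: 34.6
tool_pos: [555.0, -28.9, 131.4]
eef_rot: [3.117, -0.391, 0.001]
contact_force: [-6.3, 1.0, 8.3]
finger_gap: 21.7
finger_force: 61.6
```

Run:
```python
from h import *
import pickle
print(state());p=cams.camera_params("wrist");im=cams.grab_frame("wrist");cv2.imwrite("pics/w14.png",im[:,:,::-1])
for t,z in (("frame_a",91),("bed",62)):
    for d in cams.cut_out("wrist",t)[:2]: print(t,round(d["p"],2),np.round(d["extent"]),rect(p,d["region"],z))
```

```text
(34.6, array([555. , -28.9, 131.4]), [[0.969, -0.247, 0.0], [-0.247, -0.969, -0.0], [0.0, 0.0, -1.0]], array([-6.3,  1. ,  8.3]), 21.7)
frame_a 0.97 [264. 141. 365. 201.] (array([590.9, -35.9], dtype=float32), np.float32(50.3), np.float32(29.1), np.float32(78.53))
frame_a 0.73 [254. 141. 372. 320.] (array([554.6, -28.5], dtype=float32), np.float32(101.1), np.float32(60.4), np.float32(-11.22))
bed 0.62 [216.  90. 407. 323.] (array([554.6, -28.6], dtype=float32), np.float32(150.3), np.float32(110.5), np.float32(-11.04))
```

Frames are still square (554.6, −28.5, −11.2°) on the bed centre (554.6, −28.6), and the bed is pressed about 7.5 mm. Handing in.

```bash
python3 -c "
from cell import env
print(env.hand_in())"
```

```text
the job is handed in; nothing more can be done
None
```

The job is handed in: both frames are stacked square inside the marks, the spindle's key is in the keyway, and the bed is held down about 7.5 of its 10 mm (estimated from arm height) with the spindle still gripped. My first grip on frame_a slipped off and slid it about 12 mm on the table before I regripped it.

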